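# Close up a gel cassette and hold it against the fence for the clamp screw

## Task

Close the gel cassette: take the notched plate from the plate rest and lay it squarely on the spacer plate in the cradle, between the guide pins and with its notch towards the sliding jaw. Then push the jaw by its upright tab until its sprung pressure bar has pressed both plates' far edges flush against the end fence and is gently pushed about half way in (about 8 N), and keep holding the jaw steady there: the job ends with you still holding it, while I tighten the lock screw. Leave the un-notched blank plate and the other things on the bench where they are, and do not drive the spring hard home.

Things in the scene. Friction and masses are not known exactly. Their poses are not given: they have to be found in the camera images.
- cradle: Fixed grey bed 104 (x) x 250 (y) mm, may stand turned; origin at the centre of its underside, upper face at z 10 mm. Fence on its +y end, sliding jaw at its -y end. Four steel guide pins, 10 mm diameter, at x +-38.5, y 33 and 93 mm leave a 67 mm slot for the plates: full width up to z 23.5, tapering to a 3 mm tip at z 36. Plates flush with the fence are centred at x 0, y 63 mm.
- fence: Aluminium end fence, fixed on the cradle: 78 (x) x 12 (y) x 24 mm high, top 34 mm above the bench; origin at the centre of its underside, axes as the cradle's. The plates are pressed against its -y face, at y = 108 mm in the cradle frame.
- jaw: Sliding aluminium jaw, 62 (x) x 30 (y) mm, 1.5 to 23.5 mm above the bed; origin under its middle on the bed's upper face, axes as the cradle's. Slides (about 1 N friction) along the cradle's y from y -75 mm (back) to 0, +y is towards the fence. The black push tab stands on its rear edge; a lock screw sticks out at its -x side. The spring pushes the jaw back if it is let go.
- push_tab (a point): Centre of the top of the jaw's black push tab: upright plate 44 mm (x) x 12 mm (y), top 72.5 mm above the bench and rising 38 mm clear above the jaw block; this point is 9 mm to the -y side of the jaw's origin. Axes as the cradle's.
- pressure_bar (a joint): Travel (m) of the white pressure bar back into the jaw against its spring: 0 = fully out, 0.020 = hard home; 0.8 N per mm, no preload. The bar is 58 mm wide, 2 to 16.5 mm above the bed, so it meets both plates; fully out, its pressing face is 45 mm to the +y side of the jaw's origin and 22 mm of gap shows between bar and jaw.
- spacer_plate: Loose glass plate 64 (x) x 90 (y) x 5 mm with two white spacer strips 8 mm wide and 1.5 mm thick bonded along its long sides on top (6.5 mm over all). Lies on the cradle's bed between the guide pins, a few mm short of the fence. Origin at the centre of its underside, axes near the cradle's.
- notched_plate: Loose white ceramic plate 64 (x) x 90 (y) x 5 mm with a notch 44 mm wide and 15 mm deep in the middle of its -y end (two ears 10 mm wide). Lies flat in one bay of the plate rest, notch to about -y (robot's right). Origin at the centre of its underside, z up. On the spacer plate in the cradle its underside is 16.5 mm above the bench.
- notch (a point): Middle of the notch, on the level of the notched plate's upper face, 37.5 mm to the -y side of the plate's origin.
- blank_plate: Loose white ceramic plate 64 x 90 x 5 mm without a notch, in the other bay of the plate rest; to be left alone. Origin at the centre of its underside.
- plate_rest: Fixed grey plate rest 84 (x) x 236 (y) mm, 5 mm thick, with four dark ribs along x (8 mm wide, at y = +-30 and +-86 mm) whose tops are 18 mm above the bench; the plates lie flat across two ribs, centred near y = +-58 mm, and their long sides stand free between the ribs. Origin at the centre of its underside.
- timer: White bench timer 62 x 64 x 20 mm, loose bystander behind the work; origin under its centre.
- specimen_jar: Specimen jar with a red lid, 66 mm diameter, 59 mm high, loose bystander at the back right; origin under its centre.
- tape: Roll of white tape lying flat, 49 mm diameter, 12 mm high, loose bystander at the back; origin under its centre.
- red_cap: Red screw cap, 42 mm diameter, 16 mm high, loose bystander at the left; origin under its centre.

How it is judged:
On the way:
1. the notched plate lies released on the spacer plate, between the guide pins, notch towards the jaw, before the jaw is pressed home (z of notched_plate in the frame of cradle between 0.0145 and 0.0185 m and x of notched_plate in the frame of cradle between -0.004 and 0.004 m and y of notched_plate in the frame of cradle above 0.035 m and y of notch in the frame of cradle below 0.04 m and angle between notched_plate's own z axis and vertical below 0.03 rad and angle between the y axis of notched_plate and the y axis of cradle, either way round below 0.1 rad and contact force between notched_plate and spacer_plate above 0.1 N and contact force between the fingers and notched_plate below 0.1 N and value of joint pressure_bar below 0.004 m), for 0.2 s.
At the end, for the whole second after the job is handed in: Notched plate flat on the spacer plate, notch at the jaw; both plates within 1.5 mm of flush and 2 degrees of square with the fence, which is pressed with over 2 N; gripper still holds the jaw (over 2 N), at rest, bar 6 to 14 mm in (4.8 to 11.2 N), and touches no plate (value of joint pressure_bar between 0.006 and 0.014 m and contact force between fence and anything else above 2 N and y of each of notched_plate, spacer_plate in the frame of cradle above 0.0615 m and angle between the y axis of each of notched_plate, spacer_plate and the y axis of cradle, either way round below 0.035 rad and z of notched_plate in the frame of cradle between 0.0145 and 0.0185 m and angle between notched_plate's own z axis and vertical below 0.03 rad and y of notch in the frame of cradle below 0.04 m and contact force between the fingers and jaw above 2 N and contact force between the arm and notched_plate below 0.1 N and contact force between the arm and spacer_plate below 0.1 N and linear speed of jaw below 0.01 m/s); the arm keeps its last pose, push and grip.
It fails at once if a plate is pressed against the fence with more than 25 N (contact force between any of notched_plate, spacer_plate and fence above 25 N).
It fails at once if the spring is driven hard home (value of joint pressure_bar above 0.0195 m).
It fails at once if the blank plate or another bystander is moved more than 3 cm (distance of any of blank_plate, timer, specimen_jar, tape, red_cap from where it was at the start of the episode above 0.03 m).
It also fails if it takes over 54 s, if anything falls off the work surface, if the arm or the gripper's body presses on something with over 40 N, if the wrist force passes 120 N, or if a joint passes its speed limit or range.

## Robot

A 6-joint arm with a two-finger parallel gripper is mounted at the origin on a cart in front of the work surface, level with it; the furniture and walls round the work are solid. World frame = base frame: x ahead of the robot, y to its left, z up, the work surface at z = 0. Lengths are in m, angles in rad, forces in N, time in s.
With the tool pointing down it reaches from about 0.35 to 0.875 m from the base axis. Payload 4.2 kg.
Tool frame: the origin (TCP) lies between the finger pads; the fingertips stand ctrl.nose_length ahead of it and the grasp point (between the pads) lies 6 mm ahead of it (ctrl.nose_length is the distance from the TCP to the fingertips, in m); x points along the fingers, z is the direction in which the jaws open and shut, and the axes are right-handed (so a half turn about x gives the same grasp; the last joint's range is limited). The gripper opens to 85 mm and grips with 20 to 120 N. Pads are 22 mm wide; open, the fingers measure 114 mm over their backs; the gripper's body (76 mm by 85 mm) begins 54 mm behind the grasp point. The pads swing forward as they close: fully open they stand 13 mm farther back than shut.
Start: joints at [-0.886, 0.385, 0.008, 0, -1.194, -0.259], TCP at [0.258, -0.569, 0.256] pointing down, gripper open.
Joint ranges: [-3.14, 3.14], [-1.21, 2.06], [-1.07, 1.41], [-3.16, 2.05], [-2.99, -0.16], [-3.1, 3.1]. Speed limits (rad/s): [2.79, 2.79, 3.14, 3.14, 3.14, 3.14].

## Interface

Orientations are given as a 3x3 rotation matrix whose columns are the frame's x, y, z axes.
In Python, from rig import ctrl gives the robot as it stands.
- The arm moves only by the tool step_arm, never from a script. Its argument "steps" is a list of rows, each a list of 2 entries, a list of its own where there are three numbers: the shift along the tool's x, y, z in m, then the turn about the tool's x in degrees. In form: [[[x, y, z], twist], ...]. A call has 1 to 8 rows; each row shifts and turns the commanded pose from where the row before left it, along the tool's axes as they then stand; what a row does not reach is not made up. A row lasts 1/10 s, in which the tool goes at most 50 mm and 8.59 degrees, less where a joint would pass 70% of its speed; a pose out of reach is approached as far as the arm can. A call is refused whole if a number of a shift passes 0.05 or a number of a turn 8.59, either way. A call with a gripper value outside its range is refused whole. "gripper" is the opening, from -1 (shut) to 1 (fully open), set as the call begins (left out, the last holds). The fingers move at their own pace and stop on an object; the grip force is fixed at half the most. Time passes only in rows, so rows that do not move let the fingers close. It gives the time, the measured TCP pose, the force and the opening at its end, in the units of the state.
- ctrl.observe(): the state, without advancing time (a new reading comes with each control period).
- ctrl.camera(name): name is "scene" or "top" or "wrist"; returns the picture (480x640x3 uint8, red, green, blue); there is no depth.
- ctrl.get_calibration(name): a dict with "fx", "fy", "cx", "cy" (pixels), "k1" (the pictures are not rectified: a ray, as slopes to the right and down, at radius r is drawn at 1 + k1 r^2 times it, then the intrinsics apply), "R" (3x3) and "t" (3): a world point X has camera coordinates R X + t. Camera axes: x right, y down, z forward; pixel columns grow to the right and rows downward; lengths in m; the calibration is good to about 2 mm. A picture is of the moment at which its call begins: read the wrist's pose just before it. get_calibration takes no time and is no camera call; for the wrist camera it gives the pose at the moment of the call.
- ctrl.finish_job(): hands the job in, once; it reports no verdict.
The state is a dict: "time": time; "q": joint angles; "qvel": joint speeds; "effort": joint torques, N m; "tcp_pos": TCP position; "ee_rot": TCP orientation; "ft_force": force on the tool from outside, world axes, zero at the start; "ft_torque": the same for the moment, N m; "width": finger opening in m.
Only numpy, scipy, OpenCV 4.12 (cv2) and the standard library are available. Lean on these libraries where they do the work, as an engineer would, in place of code of your own. Each camera call takes 0.05 s, during which the arm holds its last target.

## Working session

There is one attempt and no reset: what is moved stays moved. The work goes in short steps, Python scripts to look and compute and a tool call to move; the robot and the scene stay as the last step left them, time stands still between calls to the robot, and variables do not carry over. Pictures are saved under pics/ and viewed, and the job is handed in when it is done.

Besides the shell and the picture viewer there is one more tool, called after "Call:" as name(argument=value, ...) on one line, values as JSON. step_arm: Moves the arm, as the interface text tells. Its arguments: {"type":"object","properties":{"steps":{"type":"array"},"gripper":{"type":"number"}},"required":["steps"]}

```bash
mkdir -p pics; ls; python3 - <<'E'
from rig import ctrl
import cv2,numpy as np
for n in ["scene","top","wrist"]:
    c=ctrl.get_calibration(n); print(n,c)
    cv2.imwrite(f"pics/{n}0.png",ctrl.camera(n)[:,:,::-1])
print(ctrl.observe(),ctrl.nose_length)
E
```

```text
pics
scene {'fx': 457.7931208277621, 'fy': 457.7931208277621, 'cx': 329.7765066912649, 'cy': 240.55879844259468, 'k1': -0.06685607235407794, 'R': array([[-0.49794796, -0.86706123, -0.01589482],
       [-0.36736523,  0.22750765, -0.90182208],
       [ 0.78555115, -0.44322126, -0.43181512]]), 't': array([0.35936313, 0.23310406, 0.68915039])}
top {'fx': 519.1532218500917, 'fy': 519.1532218500917, 'cx': 320.5981388330933, 'cy': 244.06862569935512, 'k1': -0.15353219042625094, 'R': array([[ 0.02792675, -0.9995962 ,  0.00524784],
       [-0.99342358, -0.0283367 , -0.11093523],
       [ 0.11103914, -0.00211527, -0.99381378]]), 't': array([0.09364148, 0.55036553, 1.22600796])}
wrist {'fx': 413.32482992780643, 'fy': 413.32482992780643, 'cx': 322.18399739781324, 'cy': 236.86021589889032, 'k1': -0.06735771167517889, 'R': array([[-0.4128279 ,  0.91080729,  0.0017919 ],
       [ 0.86603835,  0.39192541,  0.31043847],
       [ 0.28204732,  0.12970952, -0.95059179]]), 't': array([ 0.62534895, -0.04025189,  0.38116885])}
{'time': 0.15, 'q': array([-8.86433314e-01,  3.85377655e-01,  6.92231430e-03, -3.24180735e-04,
       -1.19401508e+00, -2.58575913e-01]), 'qvel': array([-8.54640165e-06, -1.97822345e-03,  2.88379729e-03,  1.58431836e-03,
       -4.91045990e-04, -6.83440873e-04]), 'effort': array([-3.30500761e-04, -3.92678225e+01,  1.88583219e+01,  4.18868512e+00,
       -3.40134357e-03, -1.57750943e-06]), 'tcp_pos': array([ 0.25797448, -0.56882897,  0.25547152]), 'ee_rot': array([[-8.24755236e-04, -9.10763220e-01, -4.12928174e-01],
       [ 1.48767707e-03, -4.12928975e-01,  9.10762015e-01],
       [-9.99998553e-01,  1.36851966e-04,  1.69548689e-03]]), 'ft_force': array([ 0.09957444, -0.53914377, -0.49617083]), 'ft_torque': array([0.03333546, 0.00890196, 0.01073278]), 'width': 0.08562964436090477} 0.025
```

View pics/top0.png

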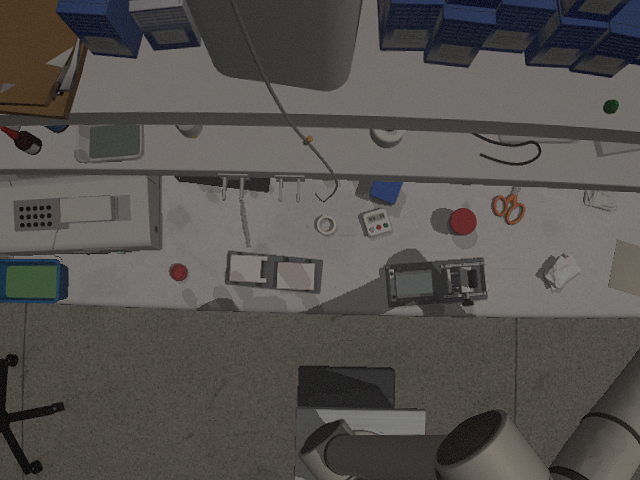

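View pics/scene0.png

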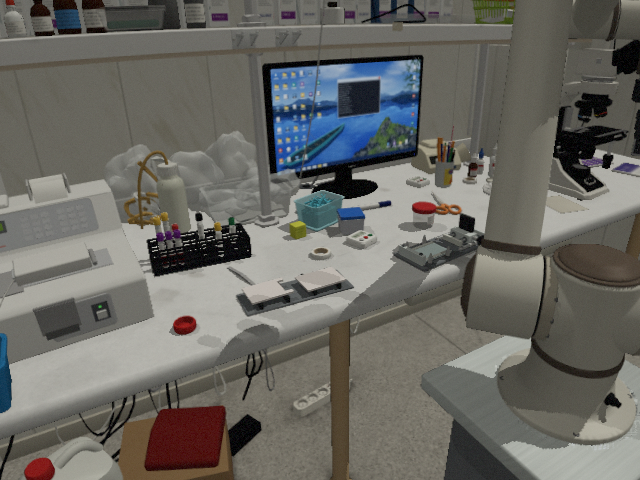

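View pics/wrist0.png

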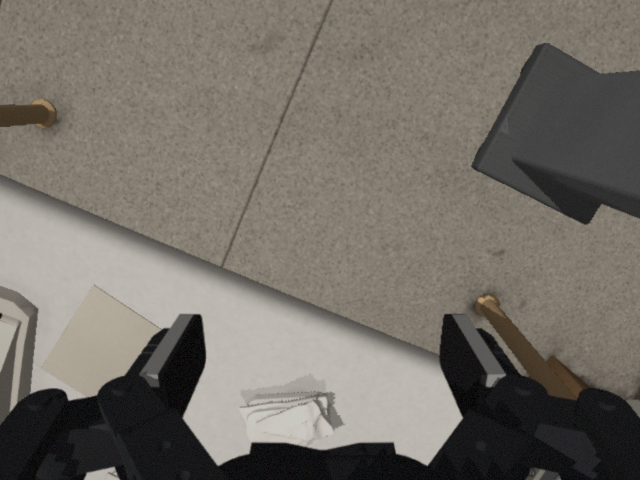

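The top view shows the plate rest at columns 226-322: the left plate (249,268) has its notch to the right and the right plate (296,275) is the blank. The cradle is at (437,283), with its fence to the left and the jaw and tab at about (460,280). I'll enlarge both.

```bash
cat > h.py <<'E'
from rig import ctrl
import cv2,numpy as np
def ray(c,uv):
    K=np.array([[c['fx'],0,c['cx']],[0,c['fy'],c['cy']],[0,0,1.]])
    d=((np.array(uv,float)-[c['cx'],c['cy']])/[c['fx'],c['fy']])
    p=d.copy()
    for _ in range(20): p=d/(1+c['k1']*(p@p))
    R=c['R'];o=-R.T@c['t'];return o,R.T@np.array([p[0],p[1],1])
def hit(c,uv,z):
    o,d=ray(c,uv);return o+d*(z-o[2])/d[2]
def proj(c,X):
    X=c['R']@np.asarray(X,float)+c['t'];p=X[:2]/X[2];p=p*(1+c['k1']*(p@p))
    return p*[c['fx'],c['fy']]+[c['cx'],c['cy']]
def crop(im,x0,y0,w,h,s,name):
    k=cv2.resize(im[y0:y0+h,x0:x0+w],None,fx=s,fy=s,interpolation=cv2.INTER_CUBIC)
    for i in range(0,w,10): cv2.putText(k,str(x0+i),(i*s,8),0,.3,(0,0,255),1); cv2.line(k,(i*s,8),(i*s,14),(0,0,255),1)
    for i in range(10,h,10): cv2.putText(k,str(y0+i),(0,i*s+3),0,.3,(0,0,255),1); cv2.line(k,(20,i*s),(26,i*s),(0,0,255),1)
    cv2.imwrite(name,k)
E
python3 - <<'E'
from h import *
im=cv2.imread('pics/top0.png')
crop(im,220,245,110,55,7,'pics/rest.png'); crop(im,380,250,114,62,7,'pics/crad.png')
E
```

```text
(no output)
```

View pics/rest.png

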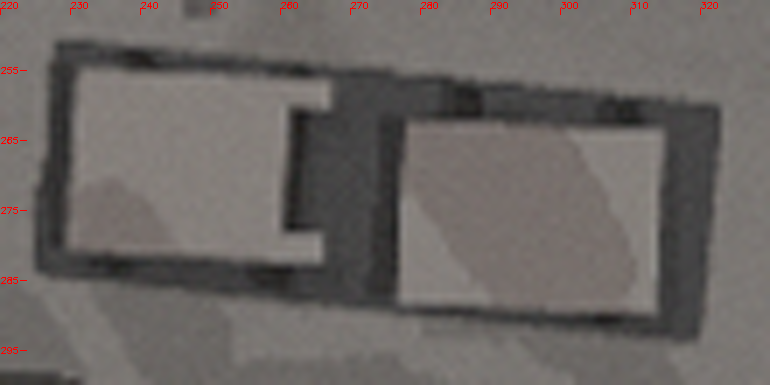

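View pics/crad.png

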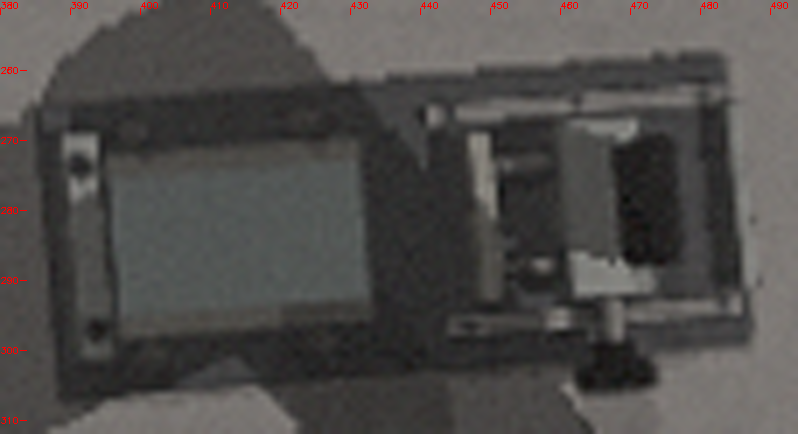

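```bash
python3 - <<'E'
from h import *
c=ctrl.get_calibration('top')
def P(x0,y0,pts,z):
    return np.array([hit(c,(x0+p[0]/7-.43,y0+p[1]/7-.43),z)[:2] for p in pts])
for n,a in [('notched',P(220,245,[(77,68),(331,80),(323,264),(66,248)],.023)),
 ('blank',P(220,245,[(404,120),(664,128),(656,314),(397,303)],.023)),
 ('rest',P(220,245,[(57,41),(720,104),(697,340),(35,270)],.005)),
 ('cradle',P(380,250,[(37,105),(725,55),(750,345),(62,400)],.010)),
 ('spacer',P(380,250,[(108,155),(357,137),(373,315),(120,337)],.0165)),
 ('tab',P(380,250,[(612,135),(680,135),(680,265),(622,265)],.0725))]:
    m=a.mean(0); L=((a[0]-a[1])+(a[3]-a[2]))/2; W=((a[0]-a[3])+(a[1]-a[2]))/2
    print(n,m.round(4),'L',np.linalg.norm(L).round(4),'W',np.linalg.norm(W).round(4),'yaw of y axis',np.degrees(np.arctan2(-L[0],L[1])).round(2), np.degrees(np.arctan2(W[1],W[0])).round(2))
E
```

```text
notched [0.4846 0.2837] L 0.0893 W 0.0633 yaw of y axis -1.39 -0.63
blank [0.4702 0.1682] L 0.0898 W 0.0639 yaw of y axis -0.43 -0.47
rest [0.4792 0.2235] L 0.2348 W 0.0822 yaw of y axis -4.02 -3.45
cradle [ 0.4643 -0.1786] L 0.2477 W 0.1034 yaw of y axis 5.6 5.45
spacer [ 0.4592 -0.1213] L 0.089 W 0.063 yaw of y axis 5.87 5.21
tab [ 0.4722 -0.2505] L 0.0219 W 0.0438 yaw of y axis 1.27 2.34
```

```bash
cat >> h.py <<'E'
def cur():
    s=ctrl.observe(); T=s['ee_rot']; return s,np.array(s['tcp_pos']),np.array(T)
def go(target,yawz):
    "tool shift after turning so that tool z has heading yawz (deg), pointing down"
    s,p,T=cur(); y0=np.degrees(np.arctan2(T[1,2],T[0,2])); dy=(yawz-y0+180)%360-180
    a=np.radians(yawz); z=np.array([np.cos(a),np.sin(a),0]); x=np.array([0,0,-1.]); Y=np.cross(z,x)
    d=np.array(target)-p
    print('t',round(s['time'],2),'tcp',p.round(4),'yawz',y0.round(2),'twist about x',round(-dy,2),'then shift',np.round([d@x,d@Y,d@z],4),'down err',(T[:,0]-x).round(4))
E
python3 - <<'E'
from h import *
s,p,T=cur(); c=ctrl.get_calibration('wrist'); o=-c['R'].T@c['t']
print('cam in tool',(T.T@(o-p)).round(4),'axis',(T.T@c['R'][2]).round(3),'right',(T.T@c['R'][0]).round(3))
go([.40,-.15,.256],185.5)
E
```

```text
cam in tool [-0.1184  0.0802 -0.0013] axis [ 0.951 -0.311 -0.   ] right [ 0. -0.  1.]
t 0.15 tcp [ 0.258  -0.5688  0.2555] yawz 114.39 twist about x -71.11 then shift [-0.0005 -0.4033 -0.1815] down err [-0.0008  0.0015  0.    ]
```

Call:
step_arm(steps=[[[0,0,0],-8.5],[[0,0,0],-8.5],[[0,0,0],-8.5],[[0,0,0],-8.5],[[0,0,0],-8.5],[[0,0,0],-8.5],[[0,0,0],-8.5],[[0,0,0],-8.5]], gripper=1)

```text
time: 0.95
tcp_pos: [0.2581, -0.569, 0.2558]
ee_rot: [[-0.0, 0.048, -0.999], [0.001, -0.999, -0.048], [-1.0, -0.001, 0.0]]
ft_force: [-0.2, 0.6, 0.9]
width: 0.0857
```

```bash
python3 - <<'E'
from h import *
go([.46,-.17,.256],185.5)
E
```

```text
t 0.95 tcp [ 0.2581 -0.569   0.2558] yawz -177.26 twist about x -2.76 then shift [-2.000e-04 -3.778e-01 -2.392e-01] down err [-0.0004  0.0008  0.    ]
```

Call:
step_arm(steps=[[[0,0,0],-2.8],[[0,-0.04,-0.025],0],[[0,-0.04,-0.025],0],[[0,-0.04,-0.025],0],[[0,-0.04,-0.025],0],[[0,-0.04,-0.025],0],[[0,-0.04,-0.025],0],[[0,-0.04,-0.025],0]])

```text
time: 1.75
tcp_pos: [0.4074, -0.2726, 0.2563]
ee_rot: [[0.0, 0.09, -0.996], [0.0, -0.996, -0.09], [-1.0, -0.0, -0.0]]
ft_force: [0.7, -0.3, -0.3]
width: 0.0856
```

Call:
step_arm(steps=[[[0,-0.04,-0.025],0],[[0,-0.04,-0.025],0],[[0,-0.018,-0.014],0],[[0,0,0],0],[[0,0,0],0]])

```text
time: 2.25
tcp_pos: [0.4618, -0.1707, 0.256]
ee_rot: [[-0.001, 0.092, -0.996], [0.0, -0.996, -0.092], [-1.0, -0.0, 0.001]]
ft_force: [-1.8, 0.2, -0.0]
width: 0.0858
```

```bash
python3 - <<'E'
from h import *
go([.46,-.17,.256],185.5)
c=ctrl.get_calibration('wrist'); np.save('c1.npy',c,allow_pickle=True)
cv2.imwrite('pics/w1.png',ctrl.camera('wrist')[:,:,::-1])
E
```

```text
t 2.25 tcp [ 0.4618 -0.1707  0.256 ] yawz -174.74 twist about x -0.24 then shift [ 0.     -0.0009  0.0017] down err [-0.0009  0.0001  0.    ]
```

View pics/w1.png

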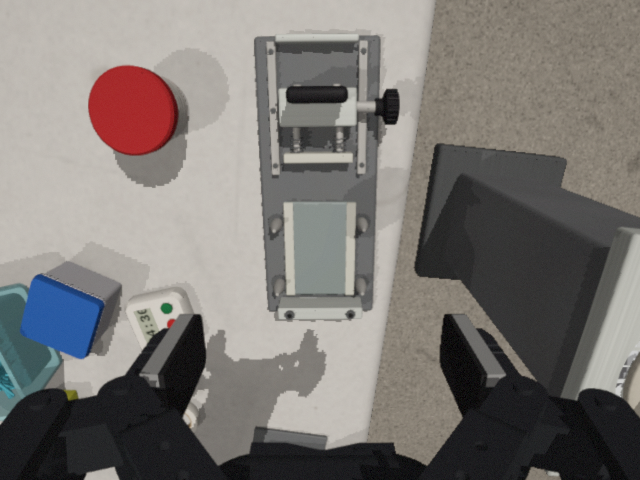

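```bash
python3 - <<'E'
from h import *
im=cv2.imread('pics/w1.png')
crop(im,245,25,160,110,5,'pics/w1a.png'); crop(im,245,190,150,135,5,'pics/w1b.png')
E
```

```text
(no output)
```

View pics/w1a.png

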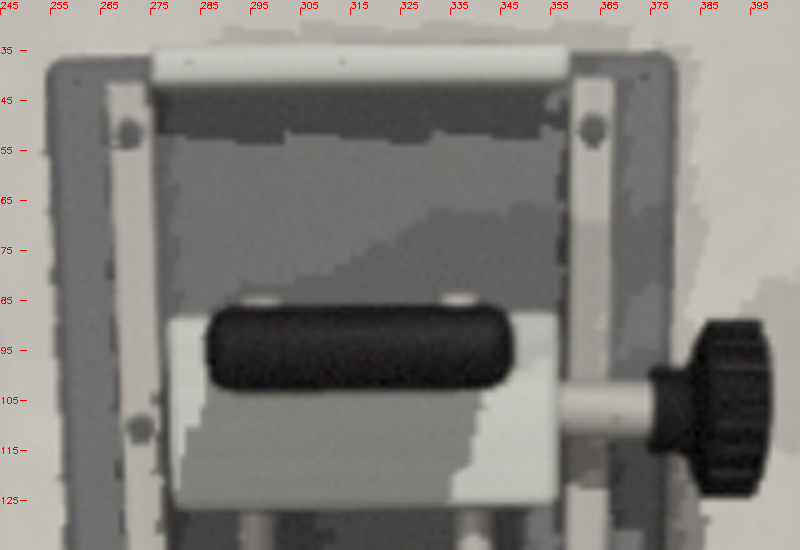

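View pics/w1b.png

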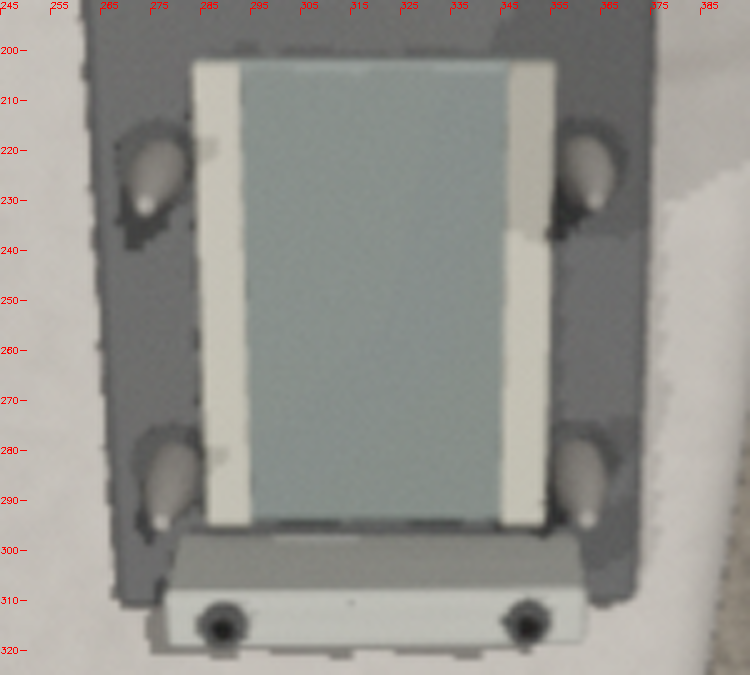

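```bash
python3 - <<'E'
from h import *
c=np.load('c1.npy',allow_pickle=True).item()
def P(x0,y0,pts,z): return np.array([hit(c,(x0+p[0]/5-.4,y0+p[1]/5-.4),z)[:2] for p in pts])
pins=P(245,190,[(145,204),(595,204),(587,522),(161,522)],.036)
sp=P(245,190,[(192,62),(556,62),(546,524),(208,524)],.0165)
tab=P(245,25,[(205,307),(514,307),(514,390),(205,390)],.0725)
bed=P(245,25,[(47,57),(677,55)],.01)
bed2=P(245,190,[(638,605),(115,605)],.01); bed=np.vstack([bed,bed2])
for n,a in [('pins',pins),('sp',sp),('tab',tab),('bed',bed)]:
    m=a.mean(0); L=(a[2]+a[3]-a[0]-a[1])/2; W=(a[0]+a[3]-a[1]-a[2])/2
    print(n,m.round(4),np.linalg.norm(L).round(4),np.linalg.norm(W).round(4),np.degrees(np.arctan2(-L[0],L[1])).round(2),np.degrees(np.arctan2(W[1],W[0])).round(2))
y=pins[2]+pins[3]-pins[0]-pins[1]; y/=np.linalg.norm(y); x=np.array([y[1],-y[0]])
pm=pins.mean(0)
o=pm-0.063*y
for n,a in [('sp',sp),('tab',tab),('bed',bed)]:
    d=a.mean(0)-o; print(n,'in cradle',(d@x).round(4),(d@y).round(4))
E
```

```text
pins [ 0.4593 -0.117 ] 0.0602 0.0771 5.79 5.23
sp [ 0.4593 -0.1222] 0.0904 0.0646 5.5 5.23
tab [ 0.4734 -0.2568] 0.0111 0.043 5.05 5.22
bed [ 0.4656 -0.18  ] 0.2487 0.1029 5.71 5.31
sp in cradle -0.0006 0.0578
tab in cradle -0.0001 -0.0776
bed in cradle -0.0002 -0.0004
```

```bash
python3 - <<'E'
from h import *
go([.485,.235,.256],179)
E
```

```text
t 2.3 tcp [ 0.4615 -0.1713  0.2561] yawz -174.81 twist about x 6.19 then shift [ 1.000e-04 -4.067e-01 -1.640e-02] down err [-0.0008  0.0001  0.    ]
```

Call:
step_arm(steps=[[[0,0,0],6.2],[[0,-0.045,-0.002],0],[[0,-0.045,-0.002],0],[[0,-0.045,-0.002],0],[[0,-0.045,-0.002],0],[[0,-0.045,-0.002],0],[[0,-0.045,-0.002],0],[[0,-0.045,-0.002],0]])

```text
time: 3.1
tcp_pos: [0.4814, 0.1439, 0.2565]
ee_rot: [[0.0, -0.02, -1.0], [0.0, -1.0, 0.02], [-1.0, -0.0, -0.0]]
ft_force: [0.6, -0.5, 0.0]
width: 0.0854
```

Call:
step_arm(steps=[[[0,-0.045,-0.001],0],[[0,-0.045,-0.001],0],[[0,0,0],0],[[0,0,0],0]])

```text
time: 3.5
tcp_pos: [0.4851, 0.2331, 0.2558]
ee_rot: [[-0.001, -0.018, -1.0], [-0.001, -1.0, 0.018], [-1.0, 0.001, 0.001]]
ft_force: [-0.1, -0.1, 0.3]
width: 0.0855
```

```bash
python3 - <<'E'
from h import *
go([.485,.235,.256],179)
c=ctrl.get_calibration('wrist'); np.save('c2.npy',c,allow_pickle=True)
cv2.imwrite('pics/w2.png',ctrl.camera('wrist')[:,:,::-1])
im=cv2.imread('pics/w2.png')
crop(im,250,180,160,120,5,'pics/w2a.png')
E
```

```text
t 3.5 tcp [0.4851 0.2331 0.2558] yawz 178.98 twist about x -0.02 then shift [-0.0002 -0.0019  0.0001] down err [-0.0011 -0.0009  0.    ]
```

View pics/w2.png

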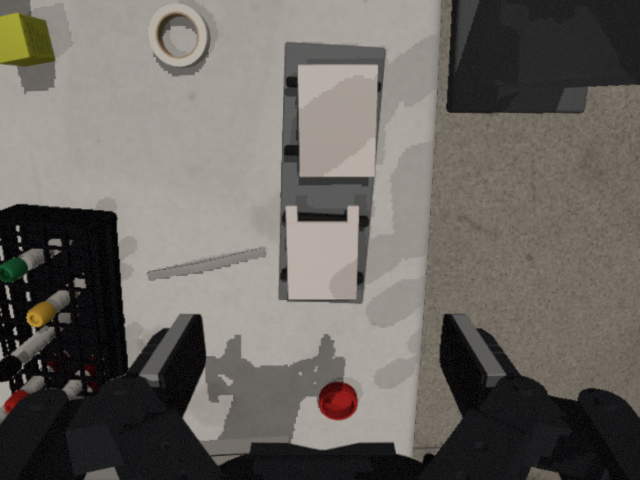

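View pics/w2a.png

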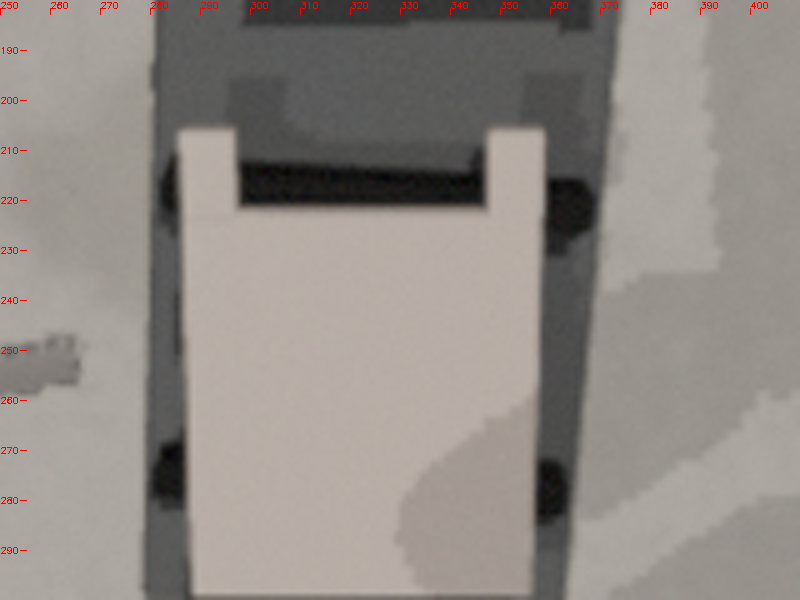

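```bash
python3 - <<'E'
from h import *
c=np.load('c2.npy',allow_pickle=True).item()
def P(x0,y0,pts,z): return np.array([hit(c,(x0+p[0]/5-.4,y0+p[1]/5-.4),z)[:2] for p in pts])
a=P(250,180,[(178,128),(545,128),(532,597),(191,597)],.023)
m=a.mean(0); L=(a[2]+a[3]-a[0]-a[1])/2; W=(a[0]+a[3]-a[1]-a[2])/2
print(m.round(4),np.linalg.norm(L).round(4),np.linalg.norm(W).round(4),np.degrees(np.arctan2(-L[0],L[1])).round(2),np.degrees(np.arctan2(W[1],W[0])).round(2))
go([m[0],m[1],.15],179.2)
E
```

```text
[0.486  0.2828] 0.0906 0.0641 -1.04 -1.06
t 3.55 tcp [0.485  0.2324 0.2559] yawz 178.92 twist about x -0.28 then shift [ 0.1059 -0.0504 -0.0002] down err [-0.001  -0.0008  0.    ]
```

Call:
step_arm(steps=[[[0.04,-0.025,0],-0.3],[[0.04,-0.0254,-0.0002],0],[[0.04,0,0],0],[[0.04,0,0],0],[[0.03,0,0],0],[[0.01,0,0],0],[[0,0,0],0],[[0,0,0],0]])

```text
time: 4.35
tcp_pos: [0.4872, 0.284, 0.0579]
ee_rot: [[0.002, -0.013, -1.0], [0.002, -1.0, 0.013], [-1.0, -0.002, -0.002]]
ft_force: [1.1, -0.4, 1.2]
width: 0.0855
```

```bash
python3 - <<'E'
from h import *
go([.486,.2828,.033],179)
cv2.imwrite('pics/w3.png',ctrl.camera('wrist')[:,:,::-1])
E
```

```text
t 4.35 tcp [0.4872 0.284  0.0579] yawz 179.25 twist about x 0.25 then shift [0.0249 0.0012 0.0012] down err [0.0023 0.0017 0.    ]
```

View pics/w3.png

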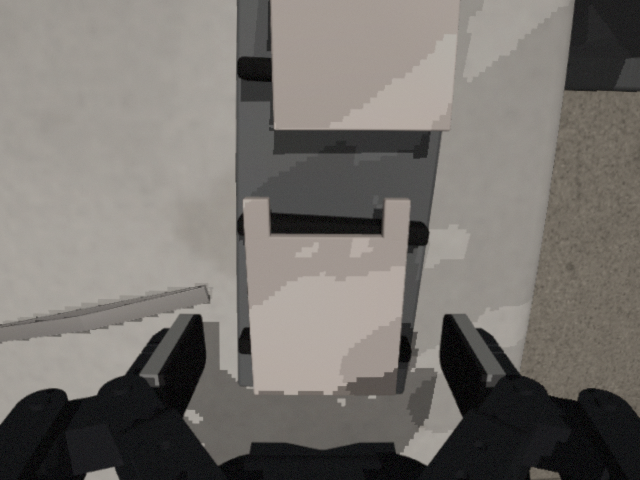

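Call:
step_arm(steps=[[[0.012,0.001,0.001],0],[[0.01,0,0],0],[[0.003,0,0],0],[[0,0,0],0],[[0,0,0],0]])

```text
time: 4.9
tcp_pos: [0.485, 0.2831, 0.0312]
ee_rot: [[0.0, -0.012, -1.0], [-0.0, -1.0, 0.012], [-1.0, 0.0, -0.0]]
ft_force: [-0.5, -0.4, -0.6]
width: 0.0854
```

```bash
python3 - <<'E'
from h import *
go([.486,.2828,.033],179); print(ctrl.observe()['ft_force'])
cv2.imwrite('pics/w4.png',ctrl.camera('wrist')[:,:,::-1])
E
```

```text
t 4.9 tcp [0.485  0.2831 0.0312] yawz 179.31 twist about x 0.31 then shift [-0.0018  0.0003 -0.001 ] down err [ 0.     -0.0002  0.    ]
[-0.48907638 -0.44313653 -0.57902043]
```

View pics/w4.png

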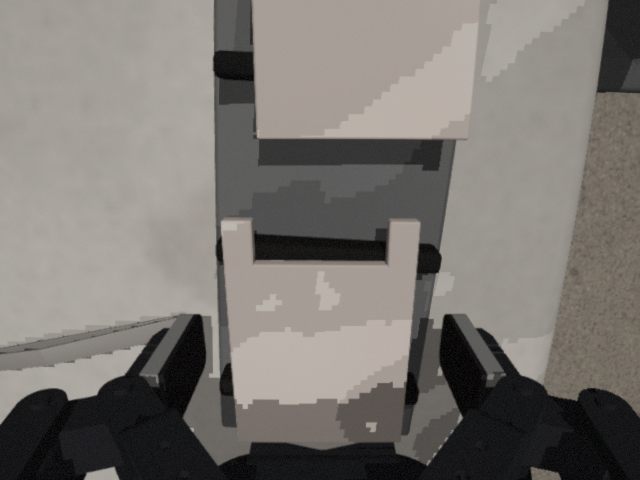

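Call:
step_arm(steps=[[[0,0,-0.001],0],[[0,0,0],0],[[0,0,0],0],[[0,0,0],0],[[0,0,0],0],[[0,0,0],0]], gripper=-1)

```text
time: 5.55
tcp_pos: [0.4865, 0.2834, 0.0322]
ee_rot: [[0.001, -0.012, -1.0], [0.001, -1.0, 0.012], [-1.0, -0.001, -0.001]]
ft_force: [-0.8, -0.8, 5.3]
width: 0.0621
```

```bash
python3 - <<'E'
from h import *
go([.486,.2828,.031],179); print(ctrl.observe()['ft_force'])
cv2.imwrite('pics/w5.png',ctrl.camera('wrist')[:,:,::-1])
E
```

```text
t 5.55 tcp [0.4865 0.2834 0.0322] yawz 179.32 twist about x 0.32 then shift [0.0012 0.0006 0.0005] down err [0.0014 0.001  0.    ]
[-0.80076326 -0.79484407  5.29099215]
```

View pics/w5.png

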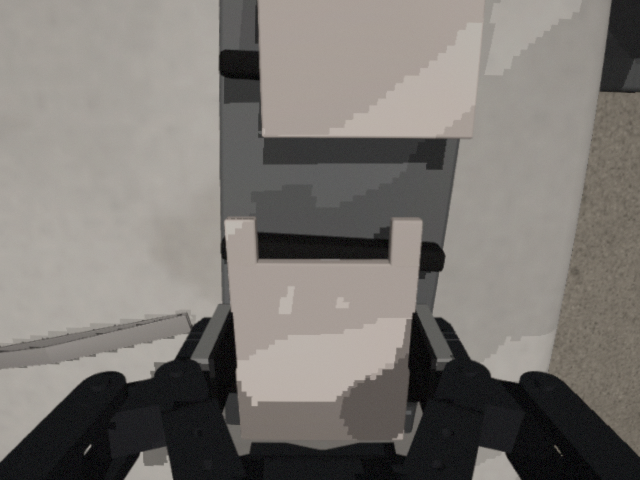

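Call:
step_arm(steps=[[[0,0,0],0],[[0,0,0],0],[[-0.01,0,0],0],[[-0.03,0,0],0],[[-0.04,0,0],0],[[-0.04,0,0],0],[[0,0,0],0],[[0,0,0],0]])

```text
time: 6.4
tcp_pos: [0.4859, 0.2831, 0.1524]
ee_rot: [[0.001, -0.013, -1.0], [0.002, -1.0, 0.013], [-1.0, -0.002, -0.001]]
ft_force: [-0.6, -0.2, -1.7]
width: 0.0619
```

```bash
python3 - <<'E'
from h import *
print(ctrl.observe()['ft_force'],ctrl.observe()['width'])
c=ctrl.get_calibration('wrist'); s,p,T=cur(); np.save('c6.npy',c,allow_pickle=True); np.save('p6.npy',dict(p=p,T=T),allow_pickle=True)
cv2.imwrite('pics/w6.png',ctrl.camera('wrist')[:,:,::-1])
im=cv2.imread('pics/w6.png')
crop(im,215,200,220,250,3,'pics/w6a.png')
go([.4595,-.1206,.13],185.4)
E
```

```text
[-0.59230825 -0.15845672 -1.69997064] 0.06194260068602605
t 6.45 tcp [0.4853 0.2825 0.151 ] yawz 179.26 twist about x -6.14 then shift [0.021  0.3989 0.0636] down err [-0.0012 -0.0002  0.    ]
```

View pics/w6a.png

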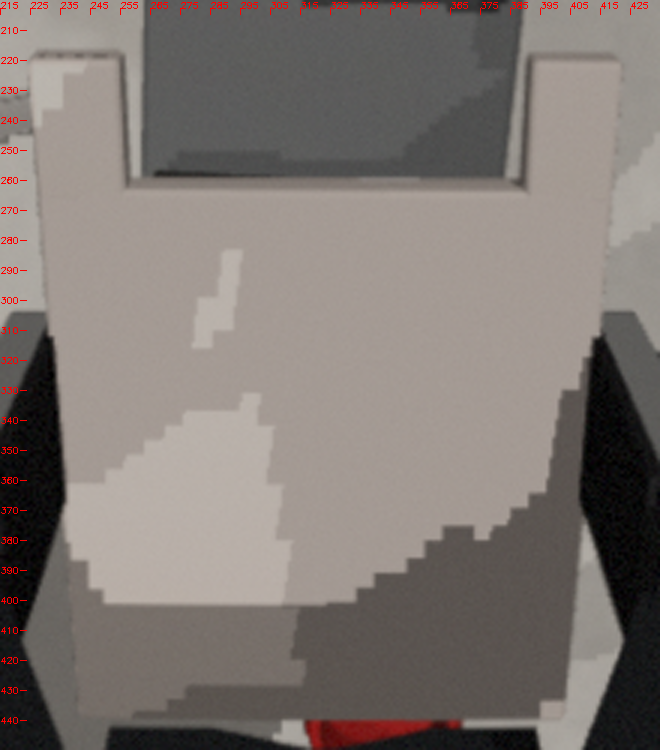

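```bash
python3 - <<'E'
from h import *
c=np.load('c6.npy',allow_pickle=True).item(); d=np.load('p6.npy',allow_pickle=True).item()
px=np.array([(30,61),(620,61),(567,718),(78,718)])/3+[215,200]-.33
K=np.array([[c['fx'],0,c['cx']],[0,c['fy'],c['cy']],[0,0,1.]])
# plate frame top corners: image left=+x, up=-y
obj=np.array([(.032,-.045,0),(-.032,-.045,0),(-.032,.045,0),(.032,.045,0)])
ok,r,t=cv2.solvePnP(obj,px,K,np.array([c['k1'],0,0,0.]))
R=cv2.Rodrigues(r)[0]
e=cv2.projectPoints(obj,r,t,K,np.array([c['k1'],0,0,0.]))[0][:,0]-px
Rw=c['R'].T@R; pw=c['R'].T@(t[:,0]-c['t'])
print('world top centre',pw.round(4),'yaw',np.degrees(np.arctan2(Rw[1,0],Rw[0,0])).round(2),'z',Rw[:,2].round(3),'err',e.round(1).tolist())
print('in tool',(d['T'].T@(pw-d['p'])).round(4))
for z in (pw[2],.151-.0092):
    a=np.array([hit(c,q,z)[:2] for q in px]); print(a.mean(0).round(4),np.linalg.norm(a[0]-a[1]).round(4),np.linalg.norm(a[2]-a[3]).round(4),np.linalg.norm(a[0]-a[3]).round(4))
E
```

```text
world top centre [0.4858 0.2832 0.1424] yaw -0.9 z [-0.005 -0.012  1.   ] err [[-0.2, -0.3], [0.2, -0.0], [-0.8, 0.1], [0.9, 0.3]]
in tool [ 0.01   -0.0001  0.0001]
[0.4858 0.2834] 0.0636 0.0649 0.0905
[0.4858 0.2838] 0.0639 0.0652 0.091
```

Call:
step_arm(steps=[[[0,0,0],-6.2],[[0,0.04,0.0065],0],[[0,0.045,0.0065],0],[[0,0.045,0.0065],0],[[0,0.045,0.0065],0],[[0,0.045,0.0065],0],[[0,0.045,0.0065],0],[[0,0.045,0.0065],0]])

```text
time: 7.25
tcp_pos: [0.4688, -0.0319, 0.1498]
ee_rot: [[-0.004, 0.096, -0.995], [-0.001, -0.995, -0.096], [-1.0, 0.0, 0.004]]
ft_force: [1.4, 0.4, -0.7]
width: 0.0618
```

Call:
step_arm(steps=[[[0.01,0.045,0.0065],0],[[0.01,0.04,0.0065],0],[[0,0,0],0],[[0,0,0],0],[[0,0,0],0]])

```text
time: 7.75
tcp_pos: [0.4653, -0.1154, 0.1306]
ee_rot: [[-0.002, 0.096, -0.995], [-0.0, -0.995, -0.096], [-1.0, -0.0, 0.002]]
ft_force: [-0.3, -0.3, 0.1]
width: 0.0618
```

```bash
python3 - <<'E'
from h import *
go([.4596,-.120,.065],185.5)
cv2.imwrite('pics/w7.png',ctrl.camera('wrist')[:,:,::-1])
E
```

```text
t 7.75 tcp [ 0.4653 -0.1154  0.1306] yawz -174.48 twist about x 0.02 then shift [0.0656 0.004  0.0061] down err [-0.0016 -0.      0.    ]
```

View pics/w7.png

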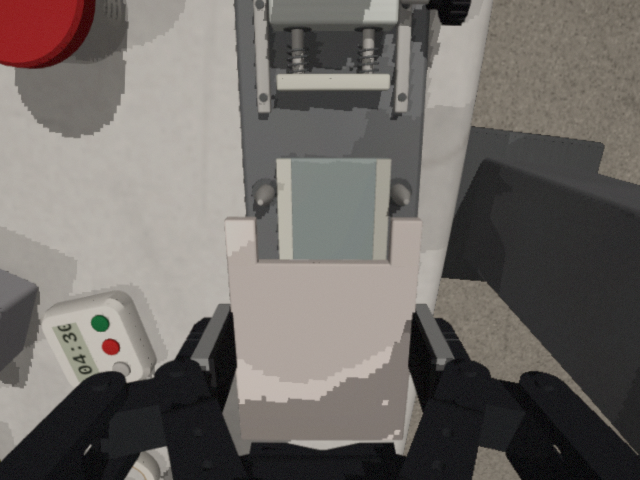

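Call:
step_arm(steps=[[[0.02,0.004,0.006],0],[[0.025,0,0],0],[[0.02,0,0],0],[[0,0,0],0],[[0,0,0],0],[[0,0,0],0]])

```text
time: 8.4
tcp_pos: [0.4611, -0.1198, 0.0674]
ee_rot: [[0.002, 0.097, -0.995], [-0.0, -0.995, -0.097], [-1.0, 0.0, -0.002]]
ft_force: [-0.3, 0.0, -0.2]
width: 0.062
```

```bash
python3 - <<'E'
from h import *
go([.4596,-.120,.065],185.5)
c=ctrl.get_calibration('wrist'); np.save('c8.npy',c,allow_pickle=True)
im=ctrl.camera('wrist')[:,:,::-1]
cv2.imwrite('pics/w8.png',im); crop(im,210,90,230,170,3,'pics/w8a.png')
E
```

```text
t 8.4 tcp [ 0.4611 -0.1198  0.0674] yawz -174.42 twist about x 0.08 then shift [0.0024 0.0001 0.0015] down err [ 0.0024 -0.      0.    ]
```

View pics/w8.png

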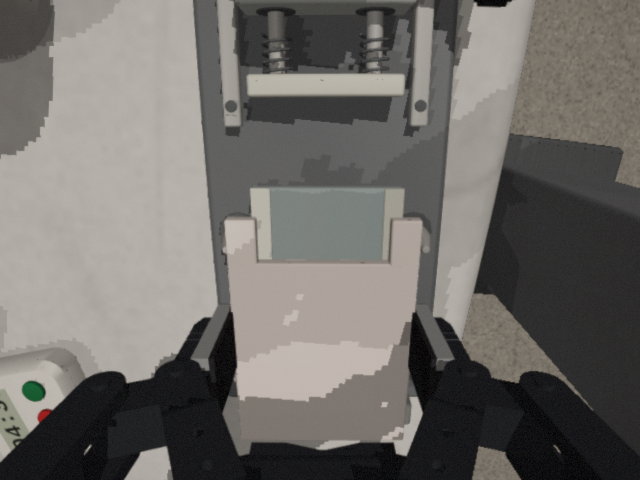

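View pics/w8a.png

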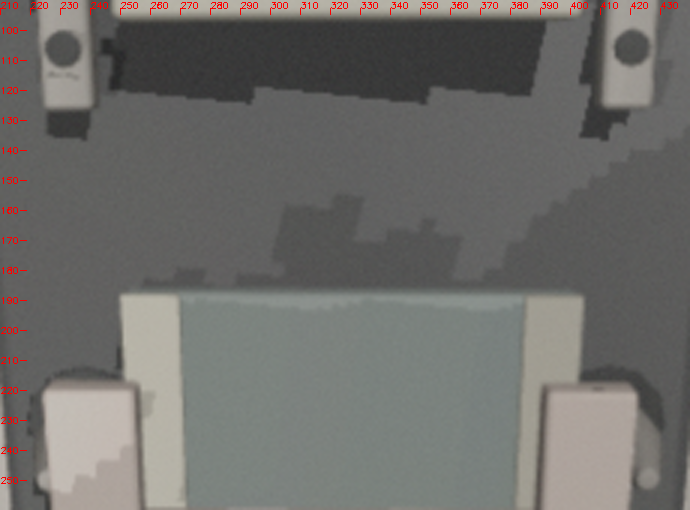

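```bash
python3 - <<'E'
from h import *
c=np.load('c8.npy',allow_pickle=True).item()
f=lambda p,z: hit(c,(210+p[0]/3-.33,90+p[1]/3-.33),z)
a=f((42,479),.036);b=f((648,479),.036); zt=.0674-.0095
e=f((44,388),zt);g=f((637,388),zt)
print('pins',a,b,np.linalg.norm(a-b)); print('ears',e,g,np.linalg.norm(e-g))
y=np.array([-np.sin(np.radians(5.4)),np.cos(np.radians(5.4))]);x=np.array([y[1],-y[0]])
print('ear mid - pin mid in cradle',(((e+g)/2-(a+b)/2)[:2]@x).round(4),(((e+g)/2-(a+b)/2)[:2]@y).round(4))
d=(e-g);print(np.degrees(np.arctan2(d[1],d[0])));d=(a-b);print(np.degrees(np.arctan2(d[1],d[0])))
s1=f((120,294),.0165);s2=f((583,294),.0165);m=(s1+s2)/2-(a+b)/2;print('spacer',(m[:2]@x).round(4),(m[:2]@y).round(4),np.linalg.norm(s1-s2));d=s1-s2;print(np.degrees(np.arctan2(d[1],d[0])))
E
```

```text
pins [ 0.50168382 -0.1430374   0.036     ] [ 0.42393046 -0.15068194  0.036     ] 0.07812825545380286
ears [ 0.49689029 -0.16188607  0.0579    ] [ 0.4334724  -0.16811337  0.0579    ] 0.06372290015836807
ear mid - pin mid in cradle 0.0007 -0.0183
5.608162825104081
5.615151841698997
spacer -0.0009 -0.0202 0.06423388165979498
5.60877266595065
```

Call:
step_arm(steps=[[[0.01,0,0.001],0],[[0.01,0,0],0],[[0.006,0,0],0],[[0,0,0],0],[[0,0,0],0]])

```text
time: 8.95
tcp_pos: [0.4589, -0.1206, 0.04]
ee_rot: [[-0.001, 0.096, -0.995], [-0.0, -0.995, -0.096], [-1.0, 0.0, 0.001]]
ft_force: [0.2, 0.2, 0.6]
width: 0.0619
```

```bash
python3 - <<'E'
from h import *
go([.4596,-.120,.0312],185.5)
im=ctrl.camera('wrist')[:,:,::-1]
cv2.imwrite('pics/w9.png',im); 
E
```

```text
t 8.95 tcp [ 0.4589 -0.1206  0.04  ] yawz -174.5 twist about x -0.0 then shift [ 0.0088 -0.0005 -0.0007] down err [-0.0008 -0.0002  0.    ]
```

View pics/w9.png

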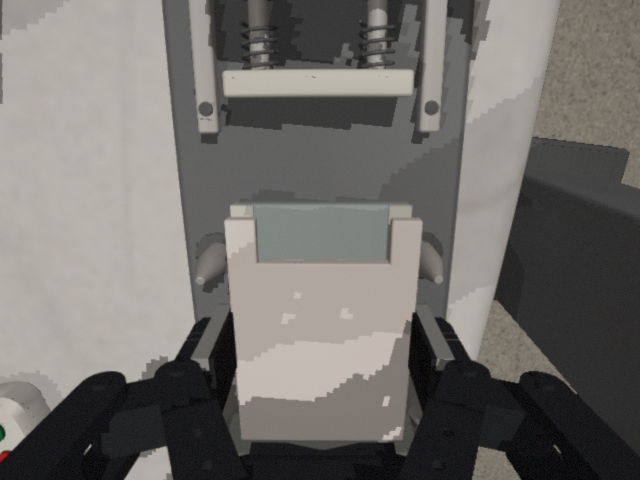

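Call:
step_arm(steps=[[[0.003,0,-0.001],0],[[0.002,0,0],0],[[0,0,0],0],[[0,0,0],0],[[0,0,0],0]])

```text
time: 9.5
tcp_pos: [0.4605, -0.1204, 0.0361]
ee_rot: [[0.001, 0.096, -0.995], [-0.0, -0.995, -0.096], [-1.0, 0.0, -0.001]]
ft_force: [-0.4, 0.8, 5.7]
width: 0.0616
```

```bash
python3 - <<'E'
from h import *
go([.4596,-.120,.0312],185.5)
im=ctrl.camera('wrist')[:,:,::-1]
cv2.imwrite('pics/w10.png',im); crop(im,180,190,270,130,3,'pics/w10a.png')
E
```

```text
t 9.5 tcp [ 0.4605 -0.1204  0.0361] yawz -174.48 twist about x 0.02 then shift [ 0.0049 -0.0004  0.0008] down err [ 0.001  -0.0002  0.    ]
```

View pics/w10a.png

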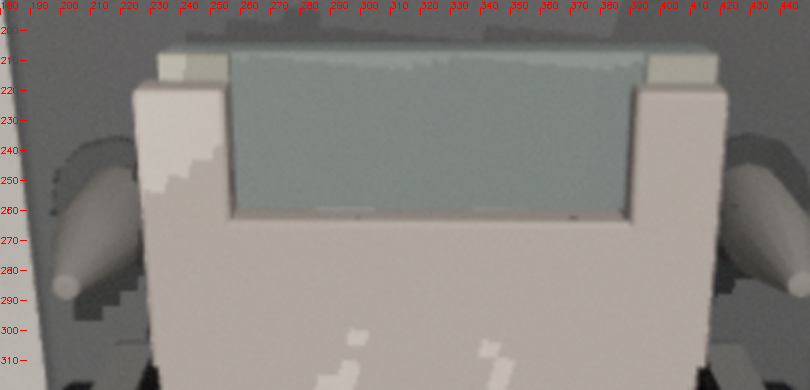

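Call:
step_arm(steps=[[[-0.0005,0,0],0],[[0,0,0],0],[[0,0,0],0],[[0,0,0],0],[[0,0,0],0],[[0,0,0],0]], gripper=1)

```text
time: 10.15
tcp_pos: [0.46, -0.1204, 0.0357]
ee_rot: [[-0.0, 0.096, -0.995], [-0.0, -0.995, -0.096], [-1.0, -0.0, 0.0]]
ft_force: [0.8, -0.8, 0.3]
width: 0.0855
```

```bash
python3 - <<'E'
from h import *
go([.4596,-.120,.0312],185.5)
im=ctrl.camera('wrist')[:,:,::-1]
cv2.imwrite('pics/w11.png',im)
E
```

```text
t 10.15 tcp [ 0.46   -0.1204  0.0357] yawz -174.51 twist about x -0.01 then shift [ 0.0045 -0.0004  0.0004] down err [-0.0001 -0.      0.    ]
```

View pics/w11.png

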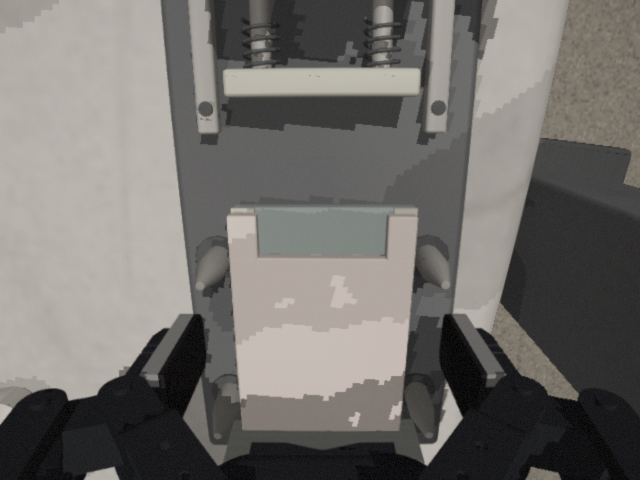

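Call:
step_arm(steps=[[[-0.02,0,0],0],[[-0.04,0,0],0],[[-0.045,0,0],0],[[-0.045,0,0],0],[[0,0,0],0],[[0,0,0],0]])

```text
time: 10.8
tcp_pos: [0.4602, -0.1202, 0.1868]
ee_rot: [[0.003, 0.095, -0.995], [0.001, -0.995, -0.095], [-1.0, -0.0, -0.003]]
ft_force: [-0.0, -0.5, 0.0]
width: 0.0855
```

```bash
python3 - <<'E'
from h import *
c=ctrl.get_calibration('wrist');np.save('c12.npy',c,allow_pickle=True)
im=ctrl.camera('wrist')[:,:,::-1]
cv2.imwrite('pics/w12.png',im); crop(im,220,150,200,180,4,'pics/w12a.png'); print(ctrl.observe()['q'])
E
```

```text
[ 8.68172888e-02  1.99835335e-01 -4.52311659e-01 -7.35141965e-04
 -9.18981228e-01  9.07684325e-03]
```

View pics/w12a.png

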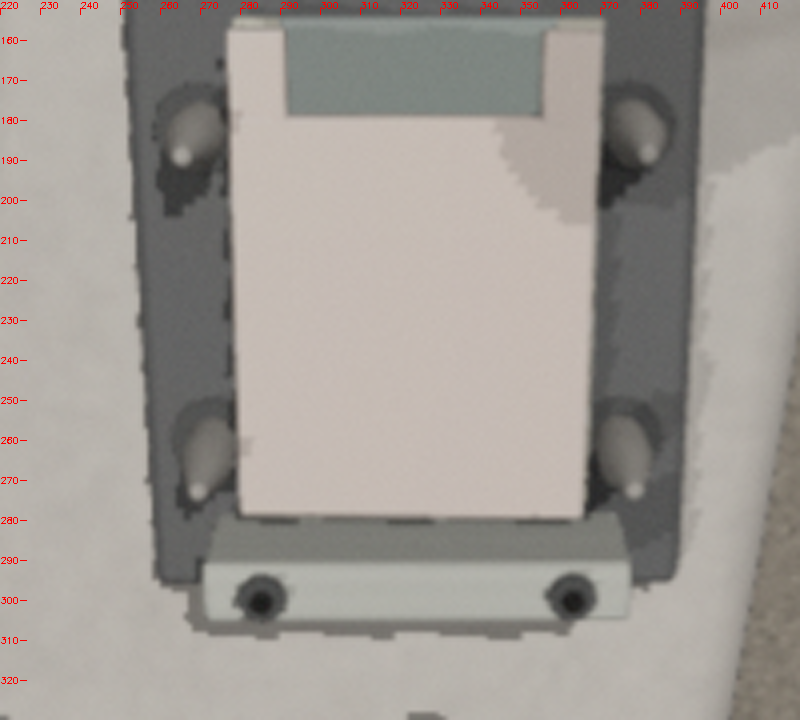

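Call:
step_arm(steps=[[[0,0.03,0],8.5],[[0,0.03,0],8.5],[[0,0.03,0],8.5],[[0,0,0],8.5],[[0,0,0],8.5],[[0,0,0],8.5],[[0,0,0],8.5],[[0,0,0],8.5]], gripper=0)

```text
time: 11.65
tcp_pos: [0.4542, -0.2094, 0.1836]
ee_rot: [[-0.005, -0.89, -0.456], [0.001, -0.456, 0.89], [-1.0, 0.004, 0.003]]
ft_force: [-0.1, -0.3, -0.3]
width: 0.0428
```

Call:
step_arm(steps=[[[0,0,0],8.5],[[0,0,0],8.5],[[0,0,0],5],[[0,0,0],0],[[0,0,0],0]])

```text
time: 12.15
tcp_pos: [0.4547, -0.2095, 0.1844]
ee_rot: [[-0.003, -0.995, -0.098], [0.0, -0.098, 0.995], [-1.0, 0.003, 0.001]]
ft_force: [0.1, 0.5, 0.4]
width: 0.0427
```

```bash
python3 - <<'E'
from h import *
go([.4734,-.2568,.13],95.4)
E
```

```text
t 12.15 tcp [ 0.4547 -0.2095  0.1844] yawz 95.6 twist about x 0.2 then shift [ 0.0544 -0.0142 -0.0489] down err [-0.003   0.0005  0.    ]
```

Call:
step_arm(steps=[[[0.01,-0.007,-0.024],0.2],[[0.02,-0.007,-0.025],0],[[0.024,0,0],0],[[0,0,0],0],[[0,0,0],0]])

```text
time: 12.65
tcp_pos: [0.4735, -0.257, 0.1315]
ee_rot: [[-0.002, -0.996, -0.093], [0.0, -0.093, 0.996], [-1.0, 0.002, 0.0]]
ft_force: [0.5, -0.1, 0.1]
width: 0.0427
```

```bash
python3 - <<'E'
from h import *
go([.4734,-.2568,.066],95.4)
c=ctrl.get_calibration('wrist')
im=ctrl.camera('wrist')[:,:,::-1]
cv2.imwrite('pics/w13.png',im)
E
```

```text
t 12.65 tcp [ 0.4735 -0.257   0.1315] yawz 95.36 twist about x -0.04 then shift [0.0655 0.0001 0.0002] down err [-0.0019  0.      0.    ]
```

View pics/w13.png

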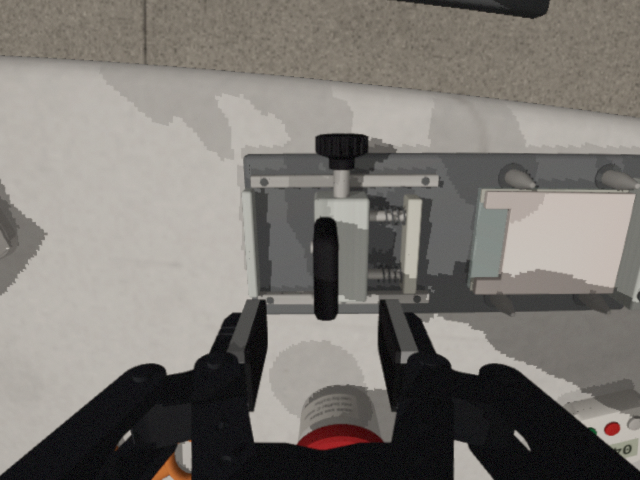

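Call:
step_arm(steps=[[[0.025,0,0],0],[[0.02,0,0],0],[[0.015,0,0],0],[[0.003,0,0],0],[[0,0,0],0],[[0,0,0],0]])

```text
time: 13.3
tcp_pos: [0.4749, -0.2571, 0.0703]
ee_rot: [[0.003, -0.996, -0.093], [-0.001, -0.093, 0.996], [-1.0, -0.003, -0.001]]
ft_force: [0.1, -0.1, -0.0]
width: 0.0424
```

```bash
python3 - <<'E'
from h import *
go([.4734,-.2568,.066],95.4)
im=ctrl.camera('wrist')[:,:,::-1]
cv2.imwrite('pics/w14.png',im)
E
```

```text
t 13.3 tcp [ 0.4749 -0.2571  0.0703] yawz 95.34 twist about x -0.06 then shift [0.0043 0.0014 0.0005] down err [ 0.0027 -0.0008  0.    ]
```

View pics/w14.png

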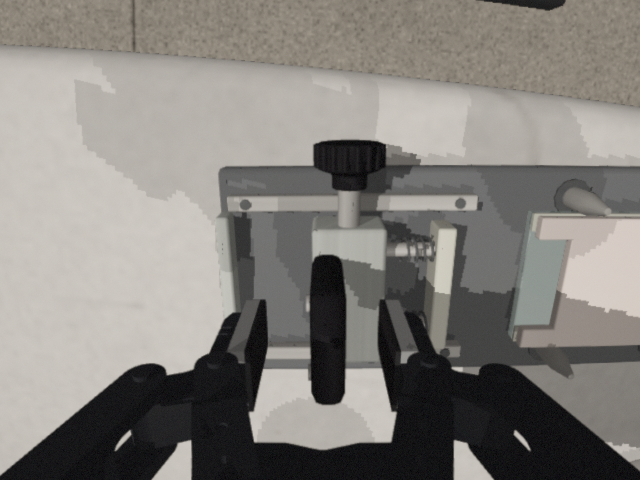

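Call:
step_arm(steps=[[[0.001,0,0],0],[[0,0,0],0],[[0,0,0],0],[[0,0,0],0],[[0,0,0],0],[[0,0,0],0],[[0,0,0],0]], gripper=-1)

```text
time: 14.05
tcp_pos: [0.4741, -0.2572, 0.0684]
ee_rot: [[0.001, -0.996, -0.093], [-0.001, -0.093, 0.996], [-1.0, -0.0, -0.001]]
ft_force: [-0.7, 1.0, 5.3]
width: 0.011
```

```bash
python3 - <<'E'
from h import *
# target: tab at cradle y -.026 -> jaw -.017
pm=np.array([.4593,-.117]);a=np.radians(5.4);y=np.array([-np.sin(a),np.cos(a)]);x=np.array([y[1],-y[0]])
s,p,T=cur();d=p[:2]-(pm-.063*y);print('tcp in cradle',(d@x).round(4),(d@y).round(4),s['width'],s['ft_force'].round(2))
t=pm-.063*y-.026*y; go([t[0],t[1],p[2]],95.4)
im=ctrl.camera('wrist')[:,:,::-1]
cv2.imwrite('pics/w15.png',im)
E
```

```text
tcp in cradle 0.0015 -0.078 0.01099901907705137 [-0.69  1.01  5.3 ]
t 14.05 tcp [ 0.4741 -0.2572  0.0684] yawz 95.35 twist about x -0.05 then shift [0.     0.0015 0.052 ] down err [ 0.0005 -0.0005  0.    ]
```

View pics/w15.png

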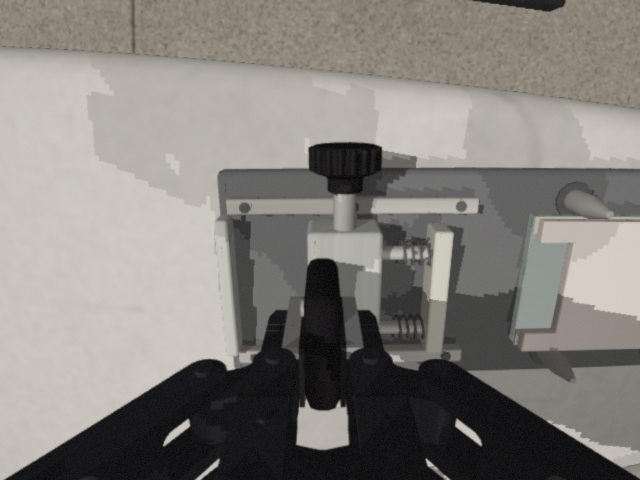

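Call:
step_arm(steps=[[[0,0,0.005],0],[[0,0,0.005],0],[[0,0,0.005],0],[[0,0,0.005],0],[[0,0,0.005],0],[[0,0,0.005],0],[[0,0,0.003],0],[[0,0,0],0]])

```text
time: 14.9
tcp_pos: [0.4707, -0.2241, 0.0684]
ee_rot: [[-0.0, -0.996, -0.093], [-0.0, -0.093, 0.996], [-1.0, 0.0, -0.0]]
ft_force: [-1.5, 1.0, 7.6]
width: 0.0113
```

```bash
cat >> h.py <<'E'
def jaw():
    pm=np.array([.4593,-.117]);a=np.radians(5.4);y=np.array([-np.sin(a),np.cos(a)]);x=np.array([y[1],-y[0]])
    s,p,T=cur();d=p[:2]-(pm-.063*y);f=s['ft_force'][:2];print('t',s['time'],'tcp in cradle',(d@x).round(4),(d@y).round(4),'z',p[2].round(4),'w',s['width'].round(4),'f',s['ft_force'].round(2),'fx,fy cradle',(f@x).round(2),(f@y).round(2))
E
python3 - <<'E'
from h import *
jaw()
im=ctrl.camera('wrist')[:,:,::-1]
cv2.imwrite('pics/w16.png',im)
E
```

```text
Traceback (most recent call last):
  File "h.py", line 29, in jaw
    s,p,T=cur();d=p[:2]-(pm-.063*y);f=s['ft_force'][:2];print('t',s['time'],'tcp in cradle',(d@x).round(4),(d@y).round(4),'z',p[2].round(4),'w',s['width'].round(4),'f',s['ft_force'].round(2),'fx,fy cradle',(f@x).round(2),(f@y).round(2))
                                                                                                                                                ^^^^^^^^^^^^^^^^
AttributeError: 'float' object has no attribute 'round'
```

```bash
sed -i "s/s\['width'\].round(4)/round(s['width'],4)/" h.py
python3 - <<'E'
from h import *
jaw()
im=ctrl.camera('wrist')[:,:,::-1]
cv2.imwrite('pics/w16.png',im)
E
```

```text
t 14.9 tcp in cradle 0.0013 -0.0447 z 0.0684 w 0.0113 f [-1.5   1.05  7.64] fx,fy cradle -1.4 1.18
```

View pics/w16.png

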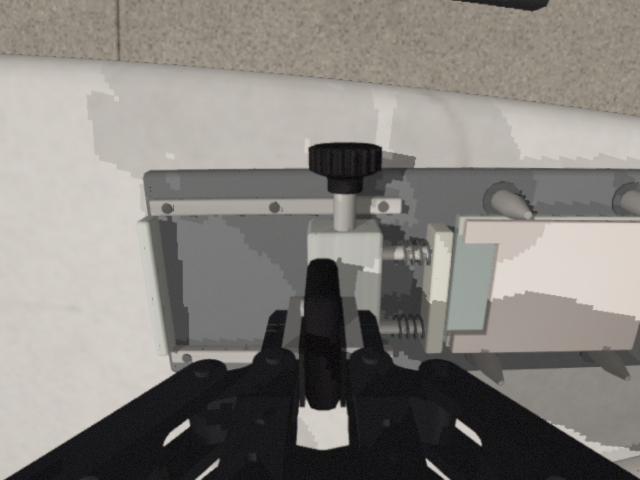

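Call:
step_arm(steps=[[[0,0,0.002],0],[[0,0,0.002],0],[[0,0,0.002],0],[[0,0,0.002],0],[[0,0,0.002],0],[[0,0,0.001],0],[[0,0,0],0],[[0,0,0],0]])

```text
time: 15.75
tcp_pos: [0.4697, -0.2136, 0.0684]
ee_rot: [[-0.0, -0.996, -0.093], [-0.001, -0.093, 0.996], [-1.0, 0.0, -0.001]]
ft_force: [-2.7, -1.2, 6.0]
width: 0.0111
```

```bash
python3 - <<'E'
from h import *
jaw()
im=ctrl.camera('wrist')[:,:,::-1]
cv2.imwrite('pics/w17.png',im); crop(im,290,160,350,210,2,'pics/w17a.png')
E
```

```text
t 15.75 tcp in cradle 0.0013 -0.0342 z 0.0684 w 0.0111 f [-2.66 -1.2   6.  ] fx,fy cradle -2.76 -0.94
```

View pics/w17a.png

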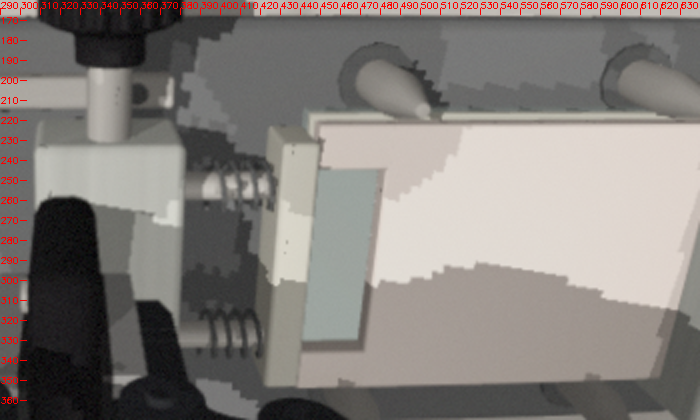

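Call:
step_arm(steps=[[[0,0,0.0015],0],[[0,0,0.0015],0],[[0,0,0.0015],0],[[0,0,0.0015],0],[[0,0,0.0015],0],[[0,0,0],0],[[0,0,0],0],[[0,0,0],0]])

```text
time: 16.6
tcp_pos: [0.4691, -0.2069, 0.0684]
ee_rot: [[0.0, -0.996, -0.093], [-0.002, -0.093, 0.996], [-1.0, 0.0, -0.002]]
ft_force: [-1.6, -5.7, 4.7]
width: 0.0107
```

```bash
python3 - <<'E'
from h import *
jaw()
im=ctrl.camera('wrist')[:,:,::-1]
cv2.imwrite('pics/w18.png',im); crop(im,290,160,350,210,2,'pics/w18a.png')
im=ctrl.camera('top')[:,:,::-1];crop(im,380,250,114,62,7,'pics/t18.png')
E
```

```text
t 16.6 tcp in cradle 0.0013 -0.0274 z 0.0684 w 0.0107 f [-1.63 -5.7   4.72] fx,fy cradle -2.16 -5.52
```

View pics/w18a.png

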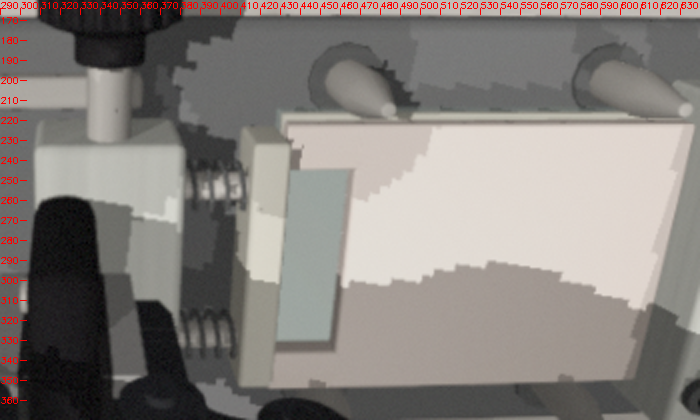

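View pics/t18.png

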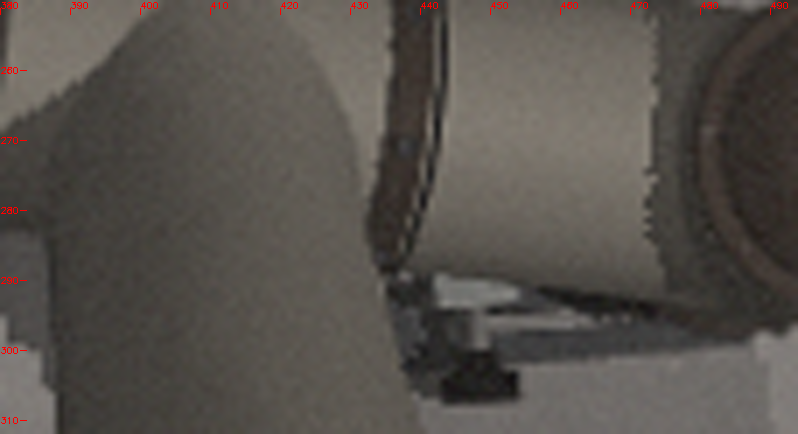

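Call:
step_arm(steps=[[[0,0,0.001],0],[[0,0,0.0005],0],[[0,0,0],0],[[0,0,0],0],[[0,0,0],0],[[0,0,0],0],[[0,0,0],0],[[0,0,0],0]])

```text
time: 17.5
tcp_pos: [0.4689, -0.2057, 0.0684]
ee_rot: [[0.0, -0.996, -0.093], [-0.002, -0.093, 0.996], [-1.0, 0.0, -0.002]]
ft_force: [-2.5, -7.6, 5.4]
width: 0.011
```

```bash
python3 - <<'E'
from h import *
jaw()
im=ctrl.camera('wrist')[:,:,::-1]
c=ctrl.get_calibration('wrist');np.save('c19.npy',c,allow_pickle=True)
cv2.imwrite('pics/w19.png',im); crop(im,380,180,260,180,3,'pics/w19a.png')
im=ctrl.camera('scene')[:,:,::-1];crop(im,380,210,120,70,6,'pics/s19.png'); jaw()
E
```

```text
t 17.5 tcp in cradle 0.0013 -0.0262 z 0.0684 w 0.011 f [-2.45 -7.55  5.37] fx,fy cradle -3.15 -7.29
t 17.6 tcp in cradle 0.0012 -0.0262 z 0.0684 w 0.011 f [-1.74 -8.13  3.81] fx,fy cradle -2.5 -7.93
```

View pics/w19a.png

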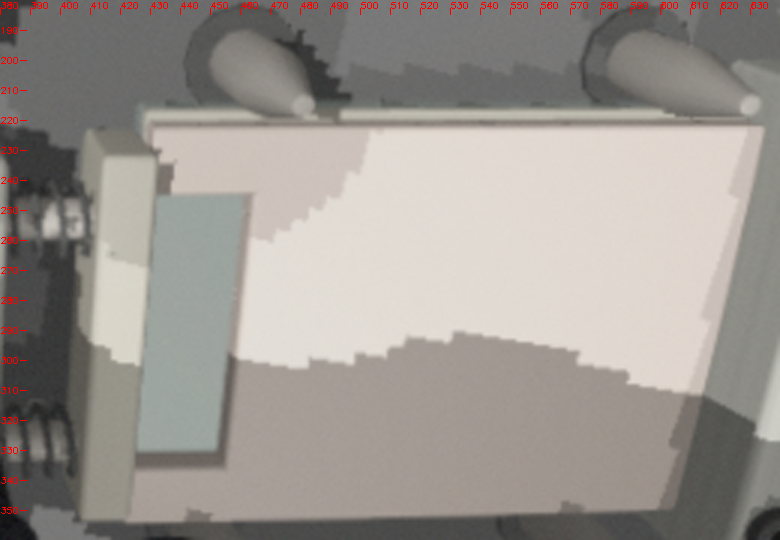

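View pics/s19.png

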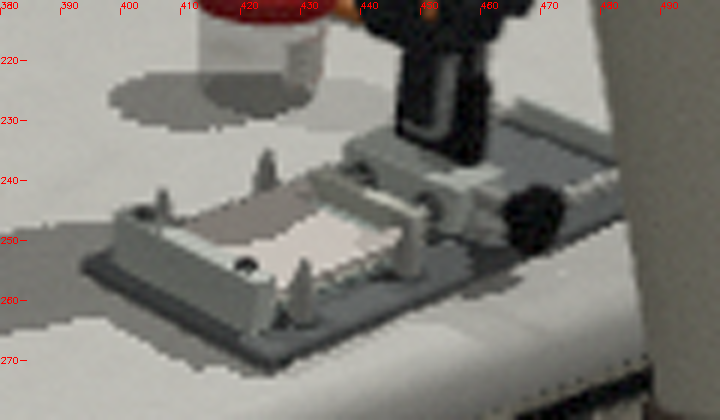

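```bash
python3 - <<'E'
from h import *
jaw(); print(ctrl.observe()['qvel'].round(4)); print(ctrl.finish_job()); jaw()
E
```

```text
t 17.6 tcp in cradle 0.0012 -0.0262 z 0.0684 w 0.011 f [-1.74 -8.13  3.81] fx,fy cradle -2.5 -7.93
[-0.0005  0.0003  0.0005 -0.0008  0.0005  0.0005]
the job is handed in; nothing more can be done
None
the job is handed in; nothing more can be done
```

The cassette is closed and the job is handed in at 17.6 s, with the gripper still clamped on the jaw's tab; no verdict was reported.

**What I did:** I gripped the notched plate by its long sides and laid it on the spacer plate between the guide pins, notch towards the jaw. The downward force rose to about 5.7 N while the plate was still about 4–5 mm above the spacer, probably because the fingertips had reached the bed. I released it there, and the next picture showed it lying flat and square. I then gripped the push tab and slid the jaw in slowly.

**Last checks:**
- **Spring travel:** the bar is about 10 mm in. The jaw position gives 9.8 mm, and the gap between bar and jaw in the wrist picture gives about 9.5 mm.
- **Push force:** about 7.3–7.9 N, with the arm at rest and 11 mm between the fingers on the tab.
- **Plates:** in the wrist picture the bar bears on both plates and the notched plate's far edge meets the fence. The spacer plate's far edge is hidden underneath, so its fit follows only from the position and force.

**Weak points:** the force sensor showed an offset of about 1–2 N while the jaw moved freely, so I trusted the jaw position more than the force. The top camera was blocked by the arm at the end and could not confirm anything. I did not measure the bystanders again at the end, but no move came near them.

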